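Snap the food box lid shut all round

TASK

The orange lid is only resting on its food box: with the fingertips, press down the raised rim section on each of its four sides, one section after another, until every one has clicked fully shut. Press only: the box stays standing on the table where it is, neither lifted nor pushed away. Leave the blue-lidded box, which is already shut, and everything else on the table alone.

Things in the scene. Friction and masses are not known exactly. Their poses are not given: they have to be found in the camera images.
- food_box: loose white tub with a press-on ORANGE lid, 108 mm along its x, 148 mm along its y, 0.85 to 1.15 kg. Origin: centre of its underside, z up. Orange centre panel and corners are fixed, tops 60.5 mm above the underside. Between the corners are four snap sections, one per side: at the start proud, tops 69 mm above the underside; shut, 62 mm. The grey side catches need no handling.
- shut_box: a second food box of the same shape and size with a BLUE lid whose four sections are already shut (tops 62 mm above the table). Loose; to be left alone. Origin at the centre of its underside
- rim_near (a joint): how far the snap section on the food box's own -x side is pressed down, m: 0 stands proud, 0.007 is snapped fully home. It resists with about 12 N at first, gives way with a click about half way, then pulls itself home and stays; let go before half way it springs back up. The sections move independently.
- rim_near_top (a point): centre of the top face of that section: in the box's frame at x = -43 mm, y = 0. The section is 98 mm long along the box's y and 22 mm wide. The point moves down with it; pressing here straight down does not tip the box
- rim_far (a joint): how far the snap section on the food box's own +x side is pressed down, m: 0 stands proud, 0.007 is snapped fully home. It resists with about 12 N at first, gives way with a click about half way, then pulls itself home and stays; let go before half way it springs back up. The sections move independently.
- rim_far_top (a point): centre of the top face of that section: in the box's frame at x = +43 mm, y = 0. The section is 98 mm long along the box's y and 22 mm wide. The point moves down with it; pressing here straight down does not tip the box
- rim_left (a joint): how far the snap section on the food box's own +y side is pressed down, m: 0 stands proud, 0.007 is snapped fully home. It resists with about 12 N at first, gives way with a click about half way, then pulls itself home and stays; let go before half way it springs back up. The sections move independently.
- rim_left_top (a point): centre of the top face of that section: in the box's frame at x = 0, y = +63 mm. The section is 58 mm long along the box's x and 22 mm wide. The point moves down with it; pressing here straight down does not tip the box
- rim_right (a joint): how far the snap section on the food box's own -y side is pressed down, m: 0 stands proud, 0.007 is snapped fully home. It resists with about 12 N at first, gives way with a click about half way, then pulls itself home and stays; let go before half way it springs back up. The sections move independently.
- rim_right_top (a point): centre of the top face of that section: in the box's frame at x = 0, y = -63 mm. The section is 58 mm long along the box's x and 22 mm wide. The point moves down with it; pressing here straight down does not tip the box
- pepper: pepper shaker jar, clear with a white cap, 47 mm wide, 98 mm tall; origin under its centre. Bystander, loose
- milk_tin: small red tin, 75 mm wide, 58 mm tall; origin under its centre. Bystander, loose

How it is judged:
On the way, in this order (a step that is already met when the one before it is completed fails the run):
1. at least 1 of the four rim sections is shut (pressed down more than 5.5 of 7 mm) (value of joint any of rim_near, rim_far, rim_left, rim_right above 0.0055 m), for 0.1 s.
2. at least 2 of the four rim sections are shut (pressed down more than 5.5 of 7 mm) ((value of joint each of rim_near, rim_far above 0.0055 m or value of joint each of rim_near, rim_left above 0.0055 m or value of joint each of rim_near, rim_right above 0.0055 m or value of joint each of rim_far, rim_left above 0.0055 m or value of joint each of rim_far, rim_right above 0.0055 m or value of joint each of rim_left, rim_right above 0.0055 m)), for 0.1 s.
3. at least 3 of the four rim sections are shut (pressed down more than 5.5 of 7 mm) ((value of joint each of rim_near, rim_far, rim_left above 0.0055 m or value of joint each of rim_near, rim_far, rim_right above 0.0055 m or value of joint each of rim_near, rim_left, rim_right above 0.0055 m or value of joint each of rim_far, rim_left, rim_right above 0.0055 m)), for 0.1 s.
4. at least 4 of the four rim sections are shut (pressed down more than 5.5 of 7 mm) (value of joint each of rim_near, rim_far, rim_left, rim_right above 0.0055 m), for 0.1 s.
At the end, for the whole second after the job is handed in: All four orange rim sections are down by more than 5.5 mm of their 7 mm; the box stands level (within 0.05 rad) and still on the table within 40 mm of where it started, and the blue-lidded box within 30 mm of where it started (all of step 4 and height (world z) of food_box below 0.008 m and angle between food_box's own z axis and vertical below 0.05 rad and distance of food_box from where it was at the start of the episode below 0.04 m and linear speed of food_box below 0.02 m/s and distance of shut_box from where it was at the start of the episode below 0.03 m); the robot touches nothing.
It fails at once if the food box is lifted (underside more than 15 mm above the table) (height (world z) of food_box above 0.015 m).
It fails at once if the food box is tipped by more than 0.2 rad (angle between food_box's own z axis and vertical above 0.2 rad).
It fails at once if the food box is pushed more than 40 mm away (distance of food_box from where it was at the start of the episode above 0.04 m).
It fails at once if the blue-lidded box is pressed (more than 8 N) or moved more than 30 mm (contact force between any of the arm, the fingers and shut_box above 8 N or distance of shut_box from where it was at the start of the episode above 0.03 m).
It fails at once if a bystander is moved more than 40 mm (distance of any of pepper, milk_tin from where it was at the start of the episode above 0.04 m).
It also fails if it takes over 45 s, if anything falls off the work surface, if the arm or the gripper's body presses on something with over 40 N, if the wrist force passes 120 N, or if a joint passes its speed limit or range.

ROBOT

A 6-joint arm with a two-finger parallel gripper is mounted at the origin on the work surface; the furniture and walls round the work are solid. World frame = base frame: x ahead of the robot, y to its left, z up, the work surface at z = 0. Lengths are in m, angles in rad, forces in N, time in s.
With the tool pointing down it reaches from about 0.35 to 0.8 m from the base axis. Payload 7.3 kg.
Tool frame: the origin (TCP) lies on the centre line of the jaws, within the pads' length; the fingertips stand 25 mm ahead of it and the grasp point (between the pads) lies 6 mm ahead of it; z points along the fingers, y is the line along which they close (so a half turn about z gives the same grasp; the last joint's range is limited). The gripper opens to 85 mm and grips with 20 to 120 N. Pads are 22 mm wide; open, the fingers measure 114 mm over their backs; the gripper's body (76 mm by 85 mm) begins 54 mm behind the grasp point. The pads swing forward as they close: fully open they stand 13 mm farther back than shut.
Start: joints at [-1.47, 0.342, 1.524, -0, 1.275, -0.146], TCP at [0.128, -0.509, 0.256] pointing down, gripper open.
Joint ranges: [-2.53, 2.53], [-0.77, 2.02], [0.04, 2.7], [-1, 4.14], [0.28, 2.66], [-3.11, 3.11]. Speed limits (rad/s): [2.57, 2.57, 3.14, 3.14, 3.14, 3.14].

INTERFACE

Orientations are given as [roll, pitch, yaw] about the fixed x, y, z axes, in that order (R = Rz(yaw) Ry(pitch) Rx(roll)).
In Python, from plant import robot gives the robot as it stands.
- The arm moves only by the tool apply_moves, never from a script. Its argument "commands" is a list that holds one entry, the list of rows, each a list of 7 numbers: the shift along the tool's x, y, z in mm, then the turn, a rotation vector about the tool's x, y, z in rad, then the gripper's target within -1 to 1 (fully open at 1, half-way at 0, shut at -1). In form: [[[x, y, z, rx, ry, rz, gripper], ...]]. A call has 1 to 20 rows; each row is the pose to reach, as a shift and turn from the pose commanded when the call began, along the tool's axes at that moment; what a row does not reach only later rows make up. A row lasts 1/8 s, in which the tool goes at most 62.5 mm and 10.7 degrees, less where a joint would pass 70% of its speed; a pose out of reach is approached as far as the arm can. A call with a gripper value outside its range is refused whole. The fingers move at their own pace and stop on an object; "force" is the grip in N (left out, the last holds). Time passes only in rows, so rows that repeat a pose let the fingers close. It gives the time, the measured TCP pose, the force, the opening and the grip force at its end, in the units of the state.
- robot.read_state(): the state, without advancing time (a new reading comes with each control period).
- robot.snapshot(name): name is "scene" or "top"; returns a dict with "frame" (384x512x3 uint8, red, green, blue), "depth" (384x512 float32, m along the optical axis (not along the pixel's ray), 0 where there is no reading), "mtx" (3x3 intrinsics, pixels), "k1" (the pictures are not rectified: a ray, as slopes to the right and down, at radius r is drawn at 1 + k1 r^2 times it, then the intrinsics apply), "cam_to_world" (4x4, takes a point from camera to world coordinates). Camera axes: x right, y down, z forward; pixel columns grow to the right and rows downward; lengths in m; the calibration is good to about 2 mm. A picture is of the moment at which its call begins.
- robot.sign_off(): hands the job in; it is judged then, once.
Trained networks look in a picture, given as the dict that the camera call returned (one of the last four; its "shot" number tells which), for a name from the list of things; names that differ only in an ending like _2 or _b are one class to them, and where a whole thing is asked for, a point or a joint stands for the part that bears it (a point fixed in the world has none). Each returns a list of dicts, best first, with "confidence" (0 to 1); they miss things now and then, are a little off and sometimes report something else, mostly with a low value. They report only what shows in the picture. A call takes as long as a camera call.
- robot.boxes_of(picture, thing): "position" ([x, y, z] in m, in world coordinates, good to about 4 mm: the middle of the surface that is visible of it).
- robot.regions_of(picture, thing): "region" (384x512 bool, what is visible of it).
- robot.landmark_of(picture, thing): "position" ([x, y, z] in m, in world coordinates, good to about 4 mm: a listed point, or the origin of a listed thing).
The state is a dict: "t": time; "joint_positions": joint angles; "joint_velocities": joint speeds; "joint_torque": joint torques, N m; "tool_pos": TCP position; "ee_rot": TCP orientation; "force": force on the tool from outside, world axes, zero at the start; "ft_torque": the same for the moment, N m; "gripper_width": opening from 0.0 (shut) to 1.0 (fully open); "gripper_force": force on a finger pad.
Only numpy, scipy, OpenCV 4.12 (cv2) and the standard library are available. Lean on these libraries where they do the work, as an engineer would, in place of code of your own. Each camera call takes 0.05 s, during which the arm holds its last target. There are 200 camera calls.

## Working session

There is one attempt and no reset: what is moved stays moved. The work goes in short steps, Python scripts to look and compute and a tool call to move; the robot and the scene stay as the last step left them, time stands still between calls to the robot, and variables do not carry over. Pictures are saved under pics/ and viewed, at most 10 in all, crops included, and the job is handed in when it is done.

Besides the shell and the picture viewer there is one more tool, called after "Emit:" by a JSON object that holds its "method" and its "body". apply_moves: Moves the arm, as the interface text tells. Its arguments: {"type":"object","properties":{"commands":{"type":"array"},"force":{"type":"number"}},"required":["commands"]}

```bash
mkdir -p pics; cat > h.py <<'E'
import numpy as np, cv2
from plant import robot
def world(p):
    d=p["depth"];K=p["mtx"];h,w=d.shape
    u,v=np.meshgrid(np.arange(w),np.arange(h))
    q=cv2.undistortPoints(np.stack([u,v],-1).reshape(-1,1,2).astype(float),K,np.array([p["k1"],0,0,0.]))[:,0].reshape(h,w,2)
    c=np.dstack([q*d[...,None],d]);T=np.array(p["cam_to_world"])
    return c@T[:3,:3].T+T[:3,3]
E
python3 - <<'E'
from h import *
s=robot.read_state();print(s["tool_pos"],s["ee_rot"],s["force"],s["gripper_width"])
for n in("top","scene"):
    p=robot.snapshot(n);cv2.imwrite(f"pics/{n}.png",p["frame"][...,::-1])
    if n=="top":
        for t in("food_box","rim_near_top","rim_far_top","rim_left_top","rim_right_top","shut_box","pepper","milk_tin"):
            print(t,[(np.round(r["position"],3),round(r["confidence"],2)) for r in robot.landmark_of(p,t)[:2]])
        W=world(p);f=cv2.cvtColor(p["frame"],cv2.COLOR_RGB2HSV)
        m=(f[...,0]<22)&(f[...,1]>130)&(f[...,2]>90)&(p["depth"]>0)&(W[...,2]>.045)&(W[...,2]<.09)
        print(m.sum());P=W[m];print(np.percentile(P[:,2],[5,50,95]))
        r=cv2.minAreaRect((P[:,:2]*1000).astype(np.float32));print("orange rect",r)
        cv2.imwrite("pics/m.png",m*255)
        np.save("P.npy",P)
E
```

```text
[ 0.12824037 -0.50869625  0.25560953] [-3.14000912e+00 -2.82437458e-04  2.46782711e-01] [-0.26002151 -0.68202455 -0.14107651] 1.0020127546351172
food_box [(array([ 0.51 , -0.19 , -0.004]), 0.89)]
rim_near_top []
rim_far_top [(array([ 0.554, -0.192,  0.071]), 0.76)]
rim_left_top [(array([ 0.507, -0.124,  0.067]), 0.68)]
rim_right_top [(array([ 0.51 , -0.25 ,  0.069]), 0.81)]
shut_box [(array([ 0.497,  0.143, -0.001]), 0.78), (array([ 0.427, -0.01 , -0.003]), 0.48)]
pepper [(array([0.583, 0.011, 0.003]), 0.7)]
milk_tin [(array([ 0.427, -0.01 , -0.   ]), 0.9)]
1800
[0.05826415 0.0686127  0.07193073]
orange rect ((514.6294555664062, -186.64427185058594), (109.101806640625, 148.802734375), 3.4163942337036133)[ WARN:0@2.465] global loadsave.cpp:1063 imwrite_ Unsupported depth image for selected encoder is fallbacked to CV_8U.
```

View pics/top.png

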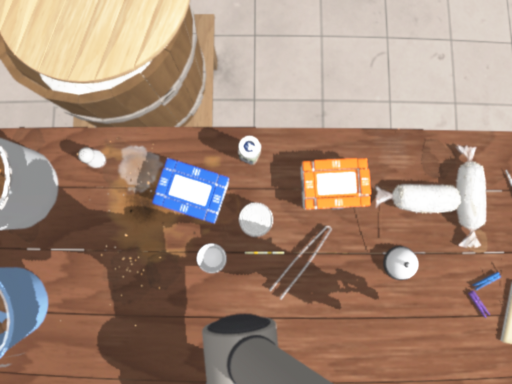

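View pics/scene.png

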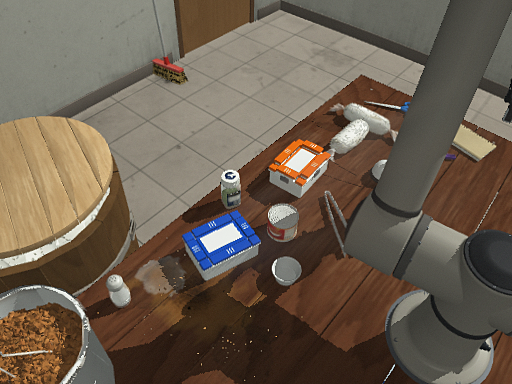

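The top view shows the orange lid at about (336,183), the blue one at (191,190), the pepper at (249,150) and the milk tin at (256,219). The orange box is centred near (0.513, -0.188) with yaw about 0.06. I'll close the fingers and go above the near section.

Emit:
{"method": "apply_moves", "body": {"commands": [[[60, -33, 0, 0, 0, 0.05, -1], [120, -66, 0, 0, 0, 0.1, -1], [175, -96, 0, 0, 0, 0.15, -1], [230, -126, 10, 0, 0, 0.187, -1], [290, -159, 30, 0, 0, 0.187, -1], [345, -190, 50, 0, 0, 0.187, -1], [400, -220, 70, 0, 0, 0.187, -1], [409, -225, 90, 0, 0, 0.187, -1], [409, -225, 90, 0, 0, 0.187, -1], [409, -225, 90, 0, 0, 0.187, -1], [409, -225, 90, 0, 0, 0.187, -1], [409, -225, 90, 0, 0, 0.187, -1]]]}}

```text
t: 2.0
tool_pos: [0.4697, -0.192, 0.1671]
ee_rot: [3.141, -0.001, 0.058]
force: [0.7, -0.4, -0.0]
gripper_width: 0.003
gripper_force: 0.0
```

```bash
python3 - <<'E'
from h import *
s=robot.read_state();print(s["t"],s["tool_pos"],s["ee_rot"],s["force"],s["gripper_width"])
p=robot.snapshot("scene");cv2.imwrite("pics/s2.png",cv2.resize(p["frame"][60:260,180:440,::-1],None,fx=3,fy=3))
for t in("rim_near_top","rim_far_top","rim_left_top","rim_right_top","food_box"):
    print(t,[(np.round(r["position"],3),round(r["confidence"],2)) for r in robot.landmark_of(p,t)[:2]])
E
```

```text
2.0 [ 0.46969864 -0.1919653   0.16707158] [ 3.14063177e+00 -1.16107297e-03  5.81942923e-02] [ 0.74761285 -0.42309793 -0.02982971] 0.002982722973314275
rim_near_top [(array([ 0.471, -0.188,  0.071]), 0.48)]
rim_far_top [(array([ 0.56 , -0.187,  0.073]), 0.65)]
rim_left_top [(array([ 0.51 , -0.124,  0.069]), 0.55)]
rim_right_top [(array([ 0.516, -0.249,  0.068]), 0.46)]
food_box [(array([ 0.509, -0.188,  0.005]), 0.77)]
```

View pics/s2.png

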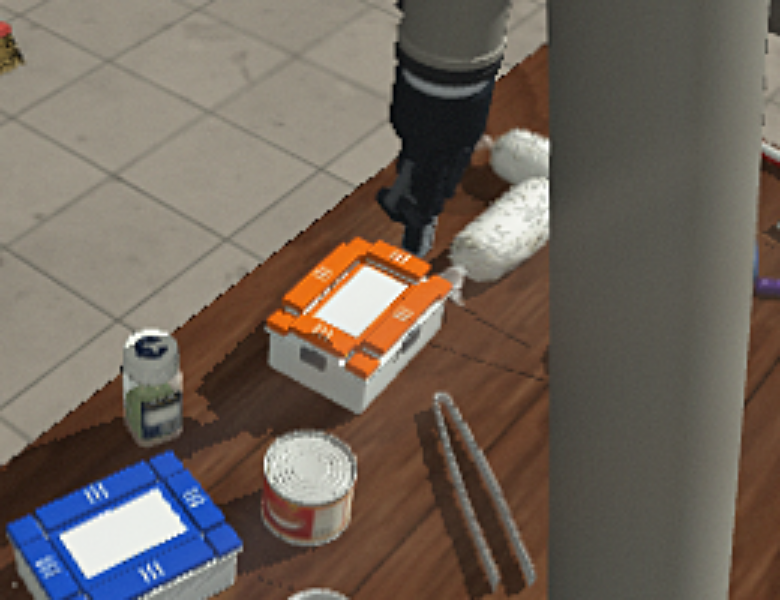

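The crop shows the closed fingers above the box, next to the near section. The near section's centre is at about (402,312) and nothing is in the way. I'll descend in fine steps.

Emit:
{"method": "apply_moves", "body": {"commands": [[[1, 0, 40, 0, 0, 0, -1], [1, 0, 66, 0, 0, 0, -1], [1, 0, 70, 0, 0, 0, -1], [1, 0, 72, 0, 0, 0, -1], [1, 0, 74, 0, 0, 0, -1], [1, 0, 75, 0, 0, 0, -1], [1, 0, 75, 0, 0, 0, -1]]]}}

```text
t: 3.18
tool_pos: [0.4716, -0.1913, 0.0935]
ee_rot: [3.14, -0.002, 0.06]
force: [-3.6, 1.0, 11.5]
gripper_width: -0.001
gripper_force: 5.5
```

Emit:
{"method": "apply_moves", "body": {"commands": [[[0, 0, 1, 0, 0, 0, -1], [0, 0, 2, 0, 0, 0, -1], [0, 0, 3, 0, 0, 0, -1], [0, 0, 4, 0, 0, 0, -1], [0, 0, 4, 0, 0, 0, -1]]]}}

```text
t: 3.8
tool_pos: [0.4709, -0.191, 0.0872]
ee_rot: [3.142, 0.0, 0.06]
force: [-1.0, -0.4, 0.1]
gripper_width: -0.002
gripper_force: 0.0
```

The force has dropped to zero, so it clicked. I'll confirm with 1.5 mm more, then rise and go to the far section, 86 mm along x.

Emit:
{"method": "apply_moves", "body": {"commands": [[[0, 0, 1.5, 0, 0, 0, -1], [0, 0, 1.5, 0, 0, 0, -1]]]}}

```text
t: 4.05
tool_pos: [0.471, -0.191, 0.087]
ee_rot: [3.141, -0.001, 0.06]
force: [-3.3, 1.2, 11.5]
gripper_width: -0.001
gripper_force: 6.2
```

Emit:
{"method": "apply_moves", "body": {"commands": [[[0, 0, -30, 0, 0, 0, -1], [0, 0, -42, 0, 0, 0, -1], [45, 0, -42, 0, 0, 0, -1], [86, 0, -42, 0, 0, 0, -1], [86, 0, -20, 0, 0, 0, -1], [86, 0, -12, 0, 0, 0, -1], [86, 0, -8, 0, 0, 0, -1], [86, 0, -7, 0, 0, 0, -1], [86, 0, -6, 0, 0, 0, -1], [86, 0, -6, 0, 0, 0, -1]]]}}

```text
t: 5.3
tool_pos: [0.5559, -0.1855, 0.094]
ee_rot: [-3.141, 0.0, 0.06]
force: [-6.4, 2.8, 14.0]
gripper_width: -0.0
gripper_force: 7.2
```

The near section is firmly home at TCP 0.087. The fingers are now touching the far section.

Emit:
{"method": "apply_moves", "body": {"commands": [[[0, 0, 1, 0, 0, 0, -1], [0, 0, 2, 0, 0, 0, -1], [0, 0, 3, 0, 0, 0, -1], [0, 0, 4, 0, 0, 0, -1], [0, 0, 5, 0, 0, 0, -1], [0, 0, 5, 0, 0, 0, -1]]]}}

```text
t: 6.05
tool_pos: [0.5568, -0.186, 0.0871]
ee_rot: [3.141, -0.0, 0.06]
force: [-2.2, -0.9, 4.2]
gripper_width: 0.0
gripper_force: 2.0
```

Next is the left section: tool x -43, y -63.

Emit:
{"method": "apply_moves", "body": {"commands": [[[0, 0, -30, 0, 0, 0, -1], [0, 0, -42, 0, 0, 0, -1], [-22, -32, -42, 0, 0, 0, -1], [-43, -63, -42, 0, 0, 0, -1], [-43, -63, -20, 0, 0, 0, -1], [-43, -63, -12, 0, 0, 0, -1], [-43, -63, -8, 0, 0, 0, -1], [-43, -63, -7, 0, 0, 0, -1], [-43, -63, -6, 0, 0, 0, -1], [-43, -63, -6, 0, 0, 0, -1]]]}}

```text
t: 7.3
tool_pos: [0.5102, -0.1258, 0.0941]
ee_rot: [3.141, -0.001, 0.059]
force: [-4.6, 2.8, 8.8]
gripper_width: -0.003
gripper_force: 5.0
```

Emit:
{"method": "apply_moves", "body": {"commands": [[[0, 0, 1, 0, 0, 0, -1], [0, 0, 2, 0, 0, 0, -1], [0, 0, 3, 0, 0, 0, -1], [0, 0, 4, 0, 0, 0, -1], [0, 0, 5, 0, 0, 0, -1], [0, 0, 5, 0, 0, 0, -1]]]}}

```text
t: 8.05
tool_pos: [0.5101, -0.1256, 0.0876]
ee_rot: [-3.142, 0.0, 0.06]
force: [-1.1, -0.2, 0.4]
gripper_width: 0.001
gripper_force: 0.0
```

That one clicked too. Next is the right section, +126 along tool y.

Emit:
{"method": "apply_moves", "body": {"commands": [[[0, 0, 1, 0, 0, 0, -1], [0, 0, 1, 0, 0, 0, -1], [0, 0, -30, 0, 0, 0, -1], [0, 0, -42, 0, 0, 0, -1], [0, 42, -42, 0, 0, 0, -1], [0, 84, -42, 0, 0, 0, -1], [0, 126, -42, 0, 0, 0, -1], [0, 126, -20, 0, 0, 0, -1], [0, 126, -12, 0, 0, 0, -1], [0, 126, -8, 0, 0, 0, -1], [0, 126, -7, 0, 0, 0, -1], [0, 126, -6, 0, 0, 0, -1], [0, 126, -6, 0, 0, 0, -1]]]}}

```text
t: 9.68
tool_pos: [0.5178, -0.2512, 0.0942]
ee_rot: [3.141, -0.001, 0.06]
force: [0.6, -0.1, -1.0]
gripper_width: -0.0
gripper_force: 0.0
```

Emit:
{"method": "apply_moves", "body": {"commands": [[[0, 0, 1, 0, 0, 0, -1], [0, 0, 2, 0, 0, 0, -1], [0, 0, 3, 0, 0, 0, -1], [0, 0, 4, 0, 0, 0, -1], [0, 0, 5, 0, 0, 0, -1], [0, 0, 6, 0, 0, 0, -1], [0, 0, 6, 0, 0, 0, -1]]]}}

```text
t: 10.55
tool_pos: [0.5175, -0.2513, 0.0875]
ee_rot: [-3.141, 0.0, 0.06]
force: [0.1, -0.4, 0.3]
gripper_width: 0.006
gripper_force: 0.0
```

Emit:
{"method": "apply_moves", "body": {"commands": [[[0, 0, -30, 0, 0, 0, -1], [0, 0, -80, 0, 0, 0, -1], [-60, 0, -120, 0, 0, 0, -1], [-120, 0, -150, 0, 0, 0, -1], [-150, 0, -150, 0, 0, 0, -1], [-150, 0, -150, 0, 0, 0, -1], [-150, 0, -150, 0, 0, 0, -1]]]}}

```text
t: 11.42
tool_pos: [0.3683, -0.2605, 0.2379]
ee_rot: [3.141, -0.001, 0.059]
force: [0.7, -0.2, -0.5]
gripper_width: 0.002
gripper_force: 0.0
```

```bash
python3 - <<'E'
from h import *
s=robot.read_state();print(s["t"],s["tool_pos"],s["force"])
for n in("scene","top"):
    p=robot.snapshot(n);W=world(p)
    R=np.array([[np.cos(.06),-np.sin(.06)],[np.sin(.06),np.cos(.06)]])
    B=(W[...,:2]-[.5135,-.188])@R
    for k,c,hw in(("near",(-.043,0),(.006,.035)),("far",(.043,0),(.006,.035)),("left",(0,.063),(.02,.006)),("right",(0,-.063),(.02,.006))):
        m=(np.abs(B-c)<hw).all(-1)&(p["depth"]>0)&(W[...,2]>.04)&(W[...,2]<.1)
        print(n,k,m.sum(),np.round(np.median(W[m][:,2]),4))
    cv2.imwrite(f"pics/e{n}.png",cv2.resize(p["frame"][60:260,180:440,::-1],None,fx=3,fy=3))
E
```

```text
11.425 [ 0.36833257 -0.26049809  0.23790009] [ 0.70338045 -0.17188189 -0.50340536]
scene near 80 0.0617
scene far 73 0.0614
scene left 46 0.0613
scene right 40 0.062
top near 170 0.0631
top far 163 0.063
top left 98 0.0628
top right 97 0.0635
```

View pics/escene.png

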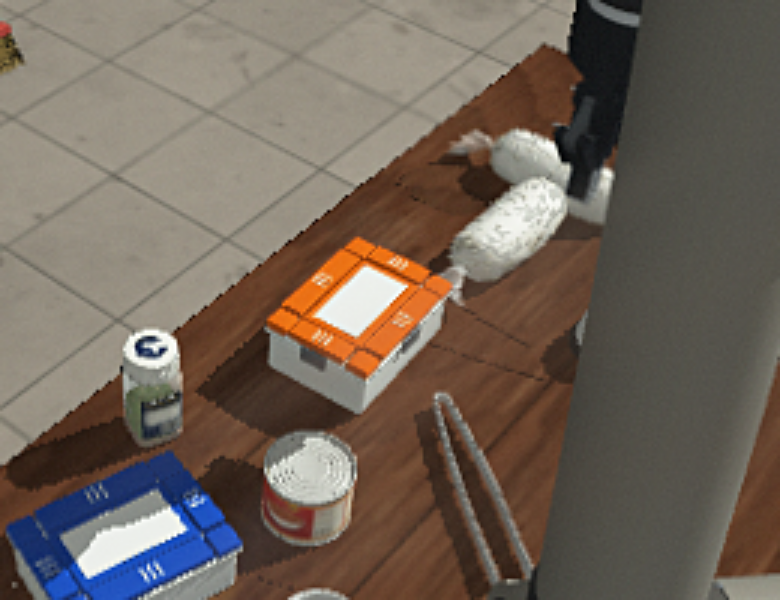

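The picture shows all four orange sections flush: near (402,320), far (320,278), left (322,337) and right (400,262). Depth agrees at about 62 mm for each. The box hasn't moved and the arm is clear.

```bash
python3 -c "
from plant import robot
print(robot.sign_off())"
```

```text
the job is handed in; nothing more can be done
None
```

All four orange rim sections are shut at about 62 mm, the box did not visibly move, nothing else was touched, and the job is handed in; the sign-off returned no verdict.

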